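# Sweep the offcuts into the tray

## Task

Clear the bench: with the fingertips, sweep the two loose wooden offcuts (flat blocks about a finger long; ignore the tiny chips and nails scattered about) along the bench top and in through the open front of the low sheet-metal tray, until both lie flat and wholly on its floor, with nothing sticking out over the front edge. Only push them, gently; do not pick them up. Leave the sanding block, the tin, the folding rule and the wire reel where they are.

Things in the scene. Friction and masses are not known exactly. Their poses are not given: they have to be found in the camera images.
- sweep_tray: low tray of bare bent sheet metal, screwed to the bench. Inside 170 mm deep (its x) by 190 mm wide (its y); floor 3 mm thick; walls 3 mm thick, 33 mm high, at the back and both sides, none in front. Origin under the floor's centre, at bench height; +x points to the back wall (inner face at x = +85 mm), side walls' inner faces at y = +-95 mm
- tray_mouth (a point): middle of the open front of the tray, on the front edge of its flat floor (tray's x = -85 mm, 3 mm up), axes as the tray's; from this edge a lip 190 mm wide slopes down to the bench, which it meets 30 mm farther out (x = -115 mm); blocks slide up it easily
- offcut_long: larger loose wooden offcut, a flat block 45 x 90 x 20 mm (its x, y, z), about 35 g, lying flat; origin at the centre of its underside
- offcut_long_corner0 (a point): underside corner of the larger offcut, at its own (+x, +y) corner
- offcut_long_corner1 (a point): underside corner of the larger offcut, at its own (+x, -y) corner
- offcut_long_corner2 (a point): underside corner of the larger offcut, at its own (-x, -y) corner
- offcut_long_corner3 (a point): underside corner of the larger offcut, at its own (-x, +y) corner
- offcut_short: smaller loose wooden offcut, a flat block 35 x 60 x 18 mm (its x, y, z), about 16 g, lying flat; origin at the centre of its underside
- offcut_short_corner0 (a point): underside corner of the smaller offcut, at its own (+x, +y) corner
- offcut_short_corner1 (a point): underside corner of the smaller offcut, at its own (+x, -y) corner
- offcut_short_corner2 (a point): underside corner of the smaller offcut, at its own (-x, -y) corner
- offcut_short_corner3 (a point): underside corner of the smaller offcut, at its own (-x, +y) corner
- sanding_block: sanding block, 60 x 101 x 28 mm (x, y, z), cork-like with abrasive underneath; not an offcut, bystander; origin at the centre of its underside
- paint_tin: small round tin, 57 mm across, 55 mm high, bystander; origin at the centre of its underside
- yellow_rule: folding rule, 23 x 239 x 16 mm (x, y, z), bystander; origin at the centre of its underside
- wire_reel: reel of binding wire lying flat, 68 mm across, 34 mm high, bystander; origin at the centre of its underside
- vice_bar (a point): fixed obstacle: middle of the crossbar on the spindle of the small bench vice, the part of it nearest the robot; the bar is 56 mm long, its top up to 65 mm above the bench; the vice (72 mm wide along world y, up to 56 mm high) stretches 210 mm from here along world +x

How it is judged:
At the end, for the whole second after the job is handed in: All four underside corners of each offcut lie over the tray's floor (behind the front floor edge and between its walls, 2 to 5 mm tolerance), both offcuts lie flat (within 0.2 rad, underside below 10 mm) and at rest, and no bystander has moved more than 20 mm (x of offcut_long_corner0 in the frame of sweep_tray between -0.087 and 0.09 m and y of offcut_long_corner0 in the frame of sweep_tray between -0.1 and 0.1 m and x of offcut_long_corner1 in the frame of sweep_tray between -0.087 and 0.09 m and y of offcut_long_corner1 in the frame of sweep_tray between -0.1 and 0.1 m and x of offcut_long_corner2 in the frame of sweep_tray between -0.087 and 0.09 m and y of offcut_long_corner2 in the frame of sweep_tray between -0.1 and 0.1 m and x of offcut_long_corner3 in the frame of sweep_tray between -0.087 and 0.09 m and y of offcut_long_corner3 in the frame of sweep_tray between -0.1 and 0.1 m and height (world z) of each of offcut_long, offcut_short below 0.01 m and angle between each of offcut_long, offcut_short's own z axis and vertical below 0.2 rad and linear speed of each of offcut_long, offcut_short below 0.02 m/s and x of offcut_short_corner0 in the frame of sweep_tray between -0.087 and 0.09 m and y of offcut_short_corner0 in the frame of sweep_tray between -0.1 and 0.1 m and x of offcut_short_corner1 in the frame of sweep_tray between -0.087 and 0.09 m and y of offcut_short_corner1 in the frame of sweep_tray between -0.1 and 0.1 m and x of offcut_short_corner2 in the frame of sweep_tray between -0.087 and 0.09 m and y of offcut_short_corner2 in the frame of sweep_tray between -0.1 and 0.1 m and x of offcut_short_corner3 in the frame of sweep_tray between -0.087 and 0.09 m and y of offcut_short_corner3 in the frame of sweep_tray between -0.1 and 0.1 m and distance of each of sanding_block, paint_tin, yellow_rule, wire_reel from where it was at the start of the episode below 0.02 m); the robot touches nothing.
It fails at once if an offcut is lifted (more than 20 mm) (height (world z) of any of offcut_long, offcut_short above 0.02 m).
It fails at once if an offcut is squeezed or rammed by the fingers (over 35 N) (contact force between the fingers and offcut_long above 35 N or contact force between the fingers and offcut_short above 35 N).
It fails at once if the sanding block, tin, folding rule or wire reel is moved (more than 20 mm) (distance of any of sanding_block, paint_tin, yellow_rule, wire_reel from where it was at the start of the episode above 0.02 m).
It also fails if it takes over 58 s, if anything falls off the work surface, if the arm or the gripper's body presses on something with over 40 N, if the wrist force passes 120 N, or if a joint passes its speed limit or range.

## Robot

A 7-joint arm with a two-finger parallel gripper is mounted at the origin on a cart in front of the work surface, level with it; the furniture and walls round the work are solid. World frame = base frame: x ahead of the robot, y to its left, z up, the work surface at z = 0. Lengths are in m, angles in rad, forces in N, time in s.
With the tool pointing down it reaches from about 0.4 to 0.85 m from the base axis. Payload 10.4 kg.
Tool frame: the origin (TCP) lies midway between the tips of the shut fingers; the grasp point (between the pads) lies 19 mm behind it; z points along the fingers, x is the direction in which the jaws open and shut, and the axes are right-handed (so a half turn about z gives the same grasp; the last joint's range is limited). The gripper opens to 85 mm and grips with 20 to 120 N. Pads are 22 mm wide; open, the fingers measure 114 mm over their backs; the gripper's body (76 mm by 85 mm) begins 54 mm behind the grasp point. The pads swing forward as they close: fully open they stand 13 mm farther back than shut.
Start: joints at [-1.281, 0.332, -0.065, 1.46, 0.022, 1.35, -0.088], TCP at [0.192, 0.595, 0.194] pointing down, gripper open.
Joint ranges: [-2.6, 2.6], [-0.5, 2.12], [-1.47, 1.34], [0.16, 2.42], [-1.27, 4.41], [0.06, 2.06], [-2.6, 2.6]. Speed limits (rad/s): [2.22, 2.22, 2.79, 2.79, 3.14, 3.14, 3.14].

## Interface

Orientations are given as a unit quaternion [x, y, z, w].
In Python, from workcell import telemetry, eyes, order gives the robot as it stands.
- The arm moves only by the tool servo_tool, never from a script. Its argument "deltas" is a list of rows, each a list of 3 entries, a list of its own where there are three numbers: the shift along the tool's x, y, z in cm, then the turn about the tool's z in rad, then the finger opening in cm, from 0 to 8.54. A call has 1 to 12 rows; each row shifts and turns the pose as measured when the row begins, along the tool's axes as they then stand; what a row does not reach is not made up. A row lasts 1/12 s, in which the tool goes at most 41.7 mm and 7.16 degrees, less where a joint would pass 70% of its speed; a pose out of reach is approached as far as the arm can. A call is refused whole if a number of a shift passes 4.17 or a number of a turn 0.125, either way. A call with a gripper value outside its range is refused whole. The fingers move at their own pace and stop on an object; "force" is the grip in N (left out, the last holds). Time passes only in rows, so rows that do not move let the fingers close. It gives the time, the measured TCP pose, the force and the opening at its end, in the units of the state.
- telemetry.get_obs(): the state, without advancing time (a new reading comes with each control period).
- eyes.camera(name): name is "side" or "top" or "wrist"; returns (picture, depth): 420x560x3 uint8, blue, green, red; 420x560 float32, m along the optical axis (not along the pixel's ray), 0 where there is no reading.
- eyes.calibration(name): a dict with "fx", "fy", "cx", "cy" (pixels), "rvec" (rotation vector, rad) and "tvec" (3), from world to camera coordinates, as OpenCV has them. Camera axes: x right, y down, z forward; pixel columns grow to the right and rows downward; lengths in m; the calibration is good to about 2 mm. A picture is of the moment at which its call begins: read the wrist's pose just before it. calibration takes no time and is no camera call; for the wrist camera it gives the pose at the moment of the call.
- order.hand_in(): hands the job in, once; it reports no verdict.
The state is a dict: "clock": time; "joint_pos": joint angles; "joint_velocities": joint speeds; "tau": joint torques, N m; "position": TCP position; "ee_rot": TCP orientation; "ft_force": force on the tool from outside, world axes, zero at the start; "torque": the same for the moment, N m; "grip_width": opening from 0.0 (shut) to 1.0 (fully open).
Only numpy, scipy, OpenCV 4.12 (cv2) and the standard library are available. Lean on these libraries where they do the work, as an engineer would, in place of code of your own. Each camera call takes 0.05 s, during which the arm holds its last target. There are 200 camera calls.

## Working session

There is one attempt and no reset: what is moved stays moved. The work goes in short steps, Python scripts to look and compute and a tool call to move; the robot and the scene stay as the last step left them, time stands still between calls to the robot, and variables do not carry over. Pictures are saved under pics/ and viewed, about 8 in all and at most 12, crops included, and the job is handed in when it is done.

Besides the shell and the picture viewer there is one more tool, called as name(argument=value, ...), one argument or row to a line, values as JSON. servo_tool: Moves the arm, as the interface text tells. Its arguments: {"type":"object","properties":{"deltas":{"type":"array"},"force":{"type":"number"}},"required":["deltas"]}

```bash
mkdir -p pics && cat > h.py <<'E'
import numpy as np, cv2
from workcell import telemetry, eyes, order
def look(n,f=None):
    c=eyes.calibration(n); im,d=eyes.camera(n)
    if f: cv2.imwrite('pics/'+f,im)
    return im,d,c
def world(px,z,c):
    R,_=cv2.Rodrigues(np.array(c['rvec'],float)); t=np.array(c['tvec'],float).ravel()
    px=np.atleast_2d(np.array(px,float)); o=-R.T@t
    r=np.c_[(px[:,0]-c['cx'])/c['fx'],(px[:,1]-c['cy'])/c['fy'],np.ones(len(px))]@R
    return o+r*((z-o[2])/r[:,2])[:,None]
def cloud(d,c):
    R,_=cv2.Rodrigues(np.array(c['rvec'],float)); t=np.array(c['tvec'],float).ravel()
    v,u=np.mgrid[:d.shape[0],:d.shape[1]]
    p=np.dstack([(u-c['cx'])/c['fx']*d,(v-c['cy'])/c['fy']*d,d])
    w=(p-t)@R; w[d==0]=np.nan
    return w
E
python3 - <<'E'
from h import *
im,d,c=look('top','top0.png')
im,d,c=look('side','side0.png')
o=telemetry.get_obs(); print(o)
E
```

```text
{'clock': 0.1, 'joint_pos': array([-1.28060518,  0.33282164, -0.06469503,  1.46083944,  0.02160852,
        1.34989892, -0.08850276]), 'joint_velocities': array([-0.00054243, -0.00198095, -0.00017042, -0.00270743,  0.00132537,
        0.00223788,  0.00017294]), 'tau': array([ 1.83126554e-03, -6.26730967e+01,  4.91833489e-02, -3.92433500e+01,
        1.63369265e-02,  6.84171056e-03,  4.90478357e-06]), 'position': array([0.19221695, 0.594313  , 0.19289595]), 'ee_rot': array([ 8.08610664e-01,  5.88343768e-01, -4.93896422e-04,  4.00435641e-04]), 'ft_force': array([ 0.29437468,  0.09504326, -0.29311986]), 'torque': array([ 0.00240899,  0.03283469, -0.01129859]), 'grip_width': 0.9954825121764608}
```

View pics/top0.png

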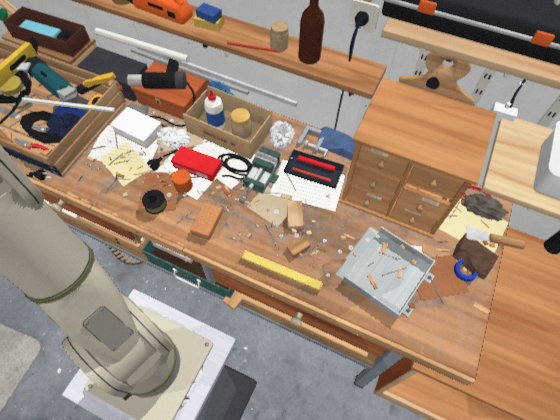

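View pics/side0.png

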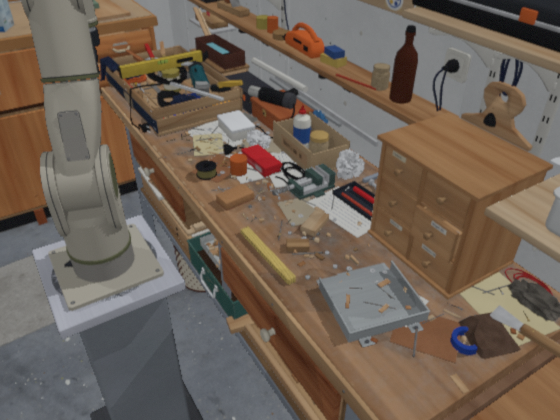

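The top view shows the long offcut near (294,214), the short one near (299,245), the tray near (385,270), the rule at (281,271), the sanding block at (206,221) and the vice at (263,170). I'll rectify this to a metric view.

```bash
python3 - <<'E'
from h import *
im,d,c=look('top')
for n,p,z in [('long',(294,214),.02),('short',(299,245),.018),('tray',(385,270),.003),('rule',(281,271),.016),('sand',(206,221),.028),('vice',(263,170),.05)]: print(n,world(p,z,c)[0].round(3), cloud(d,c)[p[1],p[0]].round(3))
# metric view at z=.018: x 0.25..0.85 (up), y +0.15..-0.75 left->right
W=cloud(d,c)
ys=[p for p in ((294,214),(385,270))]
q=np.array([world(p,.018,c)[0][:2] for p in [(200,180),(440,180),(440,330),(200,330)]]); print(q.round(3))
x0,x1=q[:,0].min(),q[:,0].max(); y0,y1=q[:,1].min(),q[:,1].max()
np.savez('t0.npz',im=im,d=d)
E
```

```text
long [ 0.541 -0.149  0.02 ] [ 0.542 -0.149  0.018]
short [ 0.455 -0.204  0.018] [ 0.457 -0.203  0.014]
tray [ 0.494 -0.451  0.003] [ 0.494 -0.451  0.003]
rule [ 0.361 -0.19   0.016] [ 0.363 -0.189  0.011]
sand [0.405 0.072 0.028] [0.406 0.073 0.026]
vice [ 0.627 -0.005  0.05 ] [0.637 0.    0.033]
[[ 0.528  0.166]
 [ 0.852 -0.514]
 [ 0.389 -0.629]
 [ 0.125 -0.071]]
```

```bash
python3 - <<'E'
from h import *
f=np.load('t0.npz'); im,d=f['im'],f['d']; c=eyes.calibration('top')
# rect px: u=(0.15-y)*1000, v=(0.7-x)*1000 ; plane z=.018
pts=np.float32([(200,180),(440,180),(440,330),(200,330)])
q=world(pts,.018,c)
dst=np.float32(np.c_[(0.15-q[:,1])*1000,(0.7-q[:,0])*1000])
H=cv2.getPerspectiveTransform(pts,dst)
r=cv2.warpPerspective(im,H,(800,420),flags=cv2.INTER_CUBIC)
for i in range(0,800,100): cv2.line(r,(i,0),(i,419),(255,255,255),1)
for i in range(0,420,100): cv2.line(r,(0,i),(799,i),(255,255,255),1)
cv2.imwrite('pics/rect0.png',r)
E
```

```text
(no output)
```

View pics/rect0.png

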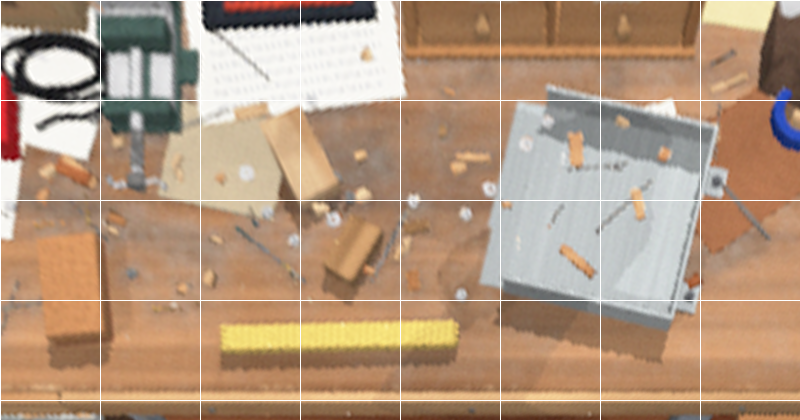

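The metric view (1 px = 1 mm) shows the following:
- Long offcut: top corners at about (262,122), (298,107), (338,180) and (303,200).
- Short offcut: near (355,250).
- Tray: lip's left edge runs (515,100) to (483,287), with the back wall at the right.

Next I'll measure these from depth.

```bash
cat >> h.py <<'E'
def rectify(W,im,box,res=0.001,zlo=-.01,zhi=.06):
    pass
def pts_in(W,x0,x1,y0,y1,z0,z1):
    m=(W[...,0]>x0)&(W[...,0]<x1)&(W[...,1]>y0)&(W[...,1]<y1)&(W[...,2]>z0)&(W[...,2]<z1)
    return m
E
python3 - <<'E'
from h import *
f=np.load('t0.npz'); im,d=f['im'],f['d']; c=eyes.calibration('top'); W=cloud(d,c)
R,_=cv2.Rodrigues(np.array(c['rvec'],float)); print('cam',-R.T@np.array(c['tvec']).ravel())
def rep(n,m):
    P=W[m]; rc=cv2.minAreaRect(np.float32(P[:,:2]*1000)); print(n,m.sum(),rc,cv2.boxPoints(rc).round(0).tolist(),P[:,2].mean().round(4))
rep('long',pts_in(W,.49,.61,-.20,-.10,.012,.03))
rep('short',pts_in(W,.41,.49,-.24,-.17,.010,.03))
rep('walls',pts_in(W,.35,.64,-.60,-.31,.028,.04))
rep('floor+',pts_in(W,.35,.62,-.60,-.31,.0015,.04))
hsv=cv2.cvtColor(im,cv2.COLOR_BGR2HSV); g=(hsv[...,1]<60)&(hsv[...,2]>100)
P=pts_in(W,.35,.62,-.60,-.30,-.01,.006)&g
k=cv2.morphologyEx(P.astype(np.uint8),cv2.MORPH_OPEN,np.ones((3,3)))
n,l,s,_=cv2.connectedComponentsWithStats(k); rep('gray low',l==1+s[1:,4].argmax())
print('bench z',np.nanmedian(W[pts_in(W,.44,.5,-.3,-.26,-.02,.02)][:,2]))
# wall lines: RANSAC-free: back wall pts
m=pts_in(W,.35,.64,-.60,-.31,.028,.04); Q=W[m][:,:2]
print(Q[::12].round(3).tolist())
E
```

```text
cam [-0.0406724  -0.35805739  1.09048273]
long 404 ((544.4052734375, -150.20574951171875), (91.71389770507812, 45.09489822387695), 28.19742202758789) [[493.0, -152.0], [515.0, -192.0], [595.0, -148.0], [574.0, -109.0]] 0.0182
short 245 ((451.8387451171875, -202.46348571777344), (35.51976013183594, 61.19697189331055), 60.61672592163086) [[416.0, -203.0], [470.0, -233.0], [487.0, -202.0], [434.0, -172.0]] 0.0162
walls 322 ((490.2972412109375, -459.936767578125), (174.0840606689453, 199.78111267089844), 76.77628326416016) [[373.0, -522.0], [568.0, -568.0], [607.0, -398.0], [413.0, -352.0]] 0.0309
floor+ 3438 ((484.99078369140625, -455.0804443359375), (269.4687194824219, 289.8518981933594), 0.0905892550945282) [[350.0, -310.0], [350.0, -600.0], [620.0, -600.0], [619.0, -310.0]] 0.0077
gray low 3989 ((498.42034912109375, -436.58502197265625), (215.4182586669922, 194.97683715820312), 76.6540756225586) [[379.0, -519.0], [568.0, -564.0], [618.0, -354.0], [428.0, -309.0]] 0.0012
bench z -0.0014426822499251188
[[0.605, -0.397], [0.598, -0.417], [0.595, -0.445], [0.588, -0.468], [0.582, -0.485], [0.58, -0.509], [0.574, -0.527], [0.566, -0.546], [0.561, -0.562], [0.536, -0.558], [0.517, -0.553], [0.415, -0.363], [0.494, -0.546], [0.406, -0.382], [0.405, -0.389], [0.404, -0.401], [0.465, -0.541], [0.4, -0.427], [0.447, -0.537], [0.434, -0.532], [0.431, -0.534], [0.389, -0.467], [0.412, -0.526], [0.384, -0.486], [0.384, -0.499], [0.381, -0.505], [0.382, -0.519]]
```

Sizes and heights agree with the given ones:
- **Tray:** centre about (0.491,-0.459), with +x pointing along (-0.224,-0.975).
- **Long offcut:** centre (0.544,-0.150).
- **Short offcut:** centre (0.452,-0.202).

I'll start with the short offcut. I'll nudge it along its length away from the rule, then rake it into the tray with two fingers.

servo_tool(
  deltas=[
    [[-1.9,3.3,0],0,0],
    [[-1.9,3.3,0],0,0],
    [[-1.9,3.3,0],0,0],
    [[-1.9,3.3,0],0,0],
    [[-1.9,3.3,0],0,0],
    [[-1.9,3.3,0],0,0],
    [[-1.9,3.3,0],0,0],
    [[-1.9,3.3,0],0,0],
    [[-1.9,3.3,0],0,0],
    [[-1.9,3.3,0],0,0],
    [[-1.9,3.3,0],0,0],
    [[-1.9,3.3,0],0,0],
  ],
  force=30,
)

```text
clock: 1.15
position: [0.5032, 0.248, 0.1884]
ee_rot: [0.803, 0.596, -0.003, -0.001]
ft_force: [0.3, 0.2, 1.3]
grip_width: -0.001
```

```bash
cat >> h.py <<'E'
def goto(x,y,z,al=None):
    o=telemetry.get_obs(); q=o['ee_rot']; a=2*np.arctan2(q[1],q[0]); p=o['position']
    dx,dy=x-p[0],y-p[1]; a=np.arctan2(np.sin(a),np.cos(a))
    t=lambda b:(np.array([dx*np.cos(b)+dy*np.sin(b), dx*np.sin(b)-dy*np.cos(b), p[2]-z])*100).round(2)
    print('alpha',np.degrees(a).round(1),'pos',p.round(4),'t',round(o['clock'],2),'shift cm now',t(a), 'dist',np.hypot(dx,dy).round(3))
    if al is not None:
        r=np.radians(al); print('turn',round(a-r,3),'shift cm after turn',t(r))
E
python3 -c "
from h import *
goto(.407,-.177,.09,60.9)"
```

```text
alpha 73.1 pos [0.5032 0.248  0.1884] t 1.15 shift cm now [-43.46   3.13   9.84] dist 0.436
turn 0.214 shift cm after turn [-41.81  12.26   9.84]
```

servo_tool(
  deltas=[
    [[0,0,0],0.107,0],
    [[0,0,0],0.107,0],
    [[-3.8,1.1,0.7],0,0],
    [[-3.8,1.1,0.7],0,0],
    [[-3.8,1.1,0.7],0,0],
    [[-3.8,1.1,0.7],0,0],
    [[-3.8,1.1,0.7],0,0],
    [[-3.8,1.1,0.7],0,0],
    [[-3.8,1.1,0.7],0,0],
    [[-3.8,1.1,0.7],0,0],
    [[-3.8,1.1,0.7],0,0],
    [[-3.8,1.1,0.7],0,0],
  ],
)

```text
clock: 2.15
position: [0.4091, -0.1527, 0.1162]
ee_rot: [0.865, 0.502, -0.002, -0.0]
ft_force: [1.4, -0.6, -0.2]
grip_width: -0.001
```

```bash
python3 -c "
from h import *
goto(.407,-.177,.008,60.9)
im,d,c=look('wrist','w1.png')"
```

```text
alpha 60.3 pos [ 0.4091 -0.1527  0.1162] t 2.15 shift cm now [-2.22  1.02 10.82] dist 0.024
turn -0.011 shift cm after turn [-2.23  1.   10.82]
```

View pics/w1.png

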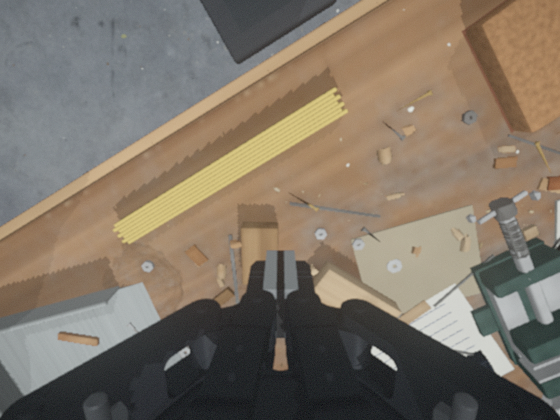

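The wrist view shows the short offcut at (258,240) lined up with the tool, and clear bench between it and the rule. Descending.

servo_tool(
  deltas=[
    [[-1.1,0.5,1.0],0,0],
    [[-1.1,0.5,1.0],0,0],
    [[0,0,3.0],0,0],
    [[0,0,3.0],0,0],
    [[0,0,2.0],0,0],
    [[0,0,0.6],0,0],
    [[0,0,0],0,0],
  ],
)

```text
clock: 2.78
position: [0.4014, -0.1913, 0.0063]
ee_rot: [0.87, 0.494, -0.002, 0.001]
ft_force: [0.1, 0.0, -0.3]
grip_width: -0.002
```

```bash
python3 -c "
from h import *
goto(.407,-.177,.008,60.9)
a=np.array([.87,-.485]); f=np.array([.4255,-.1875])-a*.011
print(f, f+.05*a); goto(*(f+.05*a),.008)"
```

```text
alpha 59.2 pos [ 0.4014 -0.1913  0.0063] t 2.78 shift cm now [ 1.51 -0.25 -0.17] dist 0.015
turn -0.03 shift cm after turn [ 1.52 -0.21 -0.17]
[ 0.41593  -0.182165] [ 0.45943  -0.206415]
alpha 59.2 pos [ 0.4014 -0.1913  0.0063] t 2.78 shift cm now [ 1.67  5.76 -0.17] dist 0.06
```

servo_tool(
  deltas=[
    [[0.8,0,-0.1],-0.015,0],
    [[0.7,0,-0.1],-0.015,0],
    [[0,0,0],0,0],
    [[0,0.5,0],0,0],
    [[0,0.5,0],0,0],
    [[0,0.6,0],0,0],
    [[0,0.7,0],0,0],
    [[0,0.8,0],0,0],
    [[0,0.8,0],0,0],
    [[0,0.8,0],0,0],
    [[0,0.6,0],0,0],
    [[0,0.4,0],0,0],
  ],
)

```text
clock: 3.78
position: [0.4695, -0.2071, 0.0139]
ee_rot: [0.861, 0.509, 0.002, 0.003]
ft_force: [0.8, 0.2, 1.1]
grip_width: -0.0
```

```bash
python3 -c "
from h import *
goto(.4594,-.2064,.008,60.9)"
```

```text
alpha 61.2 pos [ 0.4695 -0.2071  0.0139] t 3.78 shift cm now [-0.43 -0.92  0.59] dist 0.01
turn 0.006 shift cm after turn [-0.43 -0.92  0.59]
```

I overshot by 9 mm, which is fine. The long offcut's near corner leaves only about 20 mm behind the short one. So I'll first push the long offcut's low end back (+y), which also turns it the useful way.

servo_tool(
  deltas=[
    [[0,-1.5,0],0,0],
    [[0,-1.0,-1],0,0],
    [[0,0,-3.0],0.1,0],
    [[0,0,-2],0.12,0],
    [[0,0,0],0.12,0],
    [[0,0,0],0.12,0],
    [[0,0,0],0.12,0],
    [[0,0,0],0,0],
  ],
)

```text
clock: 4.45
position: [0.4471, -0.1969, 0.0757]
ee_rot: [0.973, 0.229, 0.001, 0.003]
ft_force: [0.0, -0.9, 0.4]
grip_width: 0.004
```

```bash
cat >> h.py <<'E'
def blocks(cam='wrist',f=None):
    im,d,c=look(cam,f); W=cloud(d,c)
    hsv=cv2.cvtColor(im,cv2.COLOR_BGR2HSV)
    m=pts_in(W,.39,.62,-.57,-.06,.011,.03)&(hsv[...,1]>60)&(hsv[...,0]<25)
    k=cv2.morphologyEx(m.astype(np.uint8),cv2.MORPH_OPEN,np.ones((3,3)))
    n,l,s,_=cv2.connectedComponentsWithStats(k)
    A=np.array([.4906,-.4585]); e=np.array([-.224,-.975]); g=np.array([.975,-.224])
    for i in range(1,n):
        if s[i,4]<120: continue
        P=W[l==i]; (cc,sz,an)=cv2.minAreaRect(np.float32(P[:,:2]*1000)); b=cv2.boxPoints((cc,sz,an))/1000
        ax=b[1]-b[0] if np.linalg.norm(b[1]-b[0])>np.linalg.norm(b[2]-b[1]) else b[2]-b[1]
        T=np.c_[(b-A)@e,(b-A)@g]; ctr=np.array(cc)/1000
        print(s[i,4],'ctr',ctr.round(4),'size',np.round(sz),'axis',(np.degrees(np.arctan2(ax[1],ax[0]))%180).round(1),'z',P[:,2].mean().round(3),'tray ctr',((ctr-A)@e).round(4),((ctr-A)@g).round(4),'corners',(T*1000).round().tolist())
E
python3 -c "
from h import *
goto(.538,-.202,.06,28)
blocks('wrist');blocks('top')"
```

```text
alpha 26.5 pos [ 0.4471 -0.1969  0.0757] t 4.45 shift cm now [7.9  4.51 1.57] dist 0.091
turn -0.027 shift cm after turn [7.78 4.72 1.57]
3244 ctr [ 0.4536 -0.2017] size [35. 60.] axis 150.0 z 0.017 tray ctr -0.2421 -0.0936 corners [[-234.0, -127.0], [-216.0, -70.0], [-250.0, -60.0], [-268.0, -117.0]]
319 ctr [ 0.5164 -0.1404] size [52. 17.] axis 47.1 z 0.017 tray ctr -0.3159 -0.0461 corners [[-298.0, -66.0], [-289.0, -52.0], [-334.0, -26.0], [-343.0, -40.0]]
3333 ctr [ 0.5475 -0.151 ] size [90. 41.] axis 28.7 z 0.019 tray ctr -0.3125 -0.0134 corners [[-298.0, -60.0], [-268.0, -34.0], [-327.0, 34.0], [-357.0, 7.0]]
236 ctr [ 0.4519 -0.2026] size [36. 60.] axis 150.8 z 0.017 tray ctr -0.2408 -0.095 corners [[-232.0, -129.0], [-215.0, -71.0], [-250.0, -61.0], [-267.0, -119.0]]
```

The block measures as not moved at all, although the tip seemed to pass through its footprint. I'll look.

```bash
python3 -c "
from h import *
print(telemetry.get_obs()['clock'])
blocks('wrist','w2.png')
a=cv2.imread('pics/w2.png')
"
```

```text
4.55
3243 ctr [ 0.4536 -0.2019] size [35. 60.] axis 149.8 z 0.017 tray ctr -0.2419 -0.0936 corners [[-234.0, -128.0], [-216.0, -70.0], [-250.0, -60.0], [-268.0, -117.0]]
3553 ctr [ 0.5463 -0.1487] size [90. 45.] axis 27.6 z 0.019 tray ctr -0.3145 -0.0151 corners [[-303.0, -64.0], [-268.0, -34.0], [-326.0, 34.0], [-361.0, 4.0]]
165 ctr [ 0.5476 -0.1237] size [35.  2.] axis 27.1 z 0.017 tray ctr -0.3392 -0.0194 corners [[-329.0, -34.0], [-327.0, -32.0], [-350.0, -5.0], [-351.0, -7.0]]
```

View pics/w2.png

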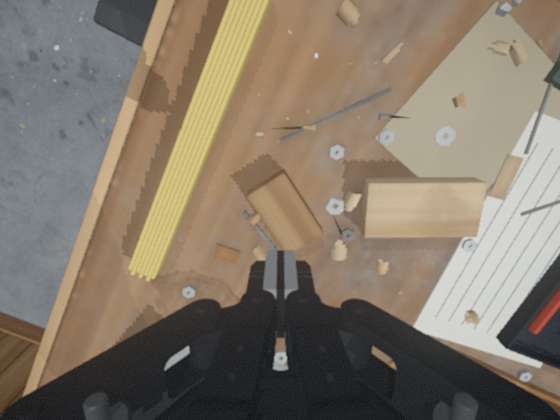

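```bash
python3 -c "
from h import *
o=telemetry.get_obs();im,d,c=look('wrist'); W=cloud(d,c); print(o['position'],o['ee_rot'],o['joint_pos'].round(3))
for v in range(235,300,5): print(v,[W[v,u].round(3).tolist() for u in (272,290)])
for v in (200,150): print(W[v,290])"
```

```text
[ 0.44688691 -0.19680126  0.07535531] [9.72215298e-01 2.34069421e-01 4.26448714e-04 2.95602917e-03] [-0.38   0.152  0.757  1.994 -0.116  1.036  0.903]
235 [[0.455, -0.229, -0.001], [0.464, -0.215, 0.018]]
240 [[0.457, -0.232, 0.0], [0.466, -0.219, 0.017]]
245 [[0.458, -0.235, 0.005], [0.469, -0.223, 0.016]]
250 [[0.438, -0.189, 0.115], [0.446, -0.185, 0.116]]
255 [[0.438, -0.189, 0.122], [0.445, -0.185, 0.121]]
260 [[0.438, -0.188, 0.127], [0.445, -0.186, 0.126]]
265 [[0.438, -0.188, 0.132], [0.445, -0.185, 0.132]]
270 [[0.438, -0.189, 0.135], [0.445, -0.185, 0.135]]
275 [[0.439, -0.189, 0.138], [0.445, -0.185, 0.14]]
280 [[0.438, -0.189, 0.143], [0.445, -0.185, 0.144]]
285 [[0.438, -0.188, 0.148], [0.445, -0.185, 0.147]]
290 [[0.439, -0.189, 0.15], [0.445, -0.186, 0.149]]
295 [[0.438, -0.188, 0.155], [0.444, -0.185, 0.155]]
[ 0.45090057 -0.18928789  0.0162372 ]
[ 0.43464685 -0.15719775 -0.00153305]
```

The wrist depth puts the visible fingertip at z≈0.113, while the reported TCP is 0.075. That would explain why the tips passed over the block. I'll cross-check with the other cameras.

```bash
python3 -c "
from h import *
o=telemetry.get_obs();p=o['position'];print(p)
for n in ('side','top'):
    im,d,c=look(n,n+'3.png'); W=cloud(d,c)
    m=(np.hypot(W[...,0]-p[0],W[...,1]-p[1])<.03)&(W[...,2]>.03)&(W[...,2]<.3)
    P=W[m]; v,u=np.where(m); i=np.argsort(P[:,2])[:8]; print(n,m.sum(),[(u[j],v[j],P[j].round(3).tolist()) for j in i])
    R,_=cv2.Rodrigues(np.array(c['rvec'],float)); q=R@p+np.array(c['tvec']).ravel(); print('TCP px',c['fx']*q[0]/q[2]+c['cx'],c['fy']*q[1]/q[2]+c['cy'])
im=cv2.imread('pics/side3.png')[120:320,180:400]; cv2.imwrite('pics/side3c.png',cv2.resize(im,None,fx=3,fy=3,interpolation=2))
"
```

```text
[ 0.44679964 -0.196791    0.07527461]
side 402 [(np.int64(291), np.int64(214), [0.439, -0.193, 0.112]), (np.int64(295), np.int64(215), [0.444, -0.204, 0.114]), (np.int64(294), np.int64(215), [0.441, -0.202, 0.114]), (np.int64(296), np.int64(215), [0.445, -0.207, 0.116]), (np.int64(292), np.int64(214), [0.438, -0.198, 0.116]), (np.int64(298), np.int64(214), [0.451, -0.206, 0.116]), (np.int64(297), np.int64(215), [0.446, -0.21, 0.117]), (np.int64(290), np.int64(213), [0.435, -0.194, 0.118])]
TCP px 294.2745364956294 225.21129207730473
top 62 [(np.int64(295), np.int64(229), [0.436, -0.193, 0.139]), (np.int64(294), np.int64(229), [0.434, -0.191, 0.142]), (np.int64(293), np.int64(227), [0.432, -0.189, 0.153]), (np.int64(293), np.int64(226), [0.433, -0.188, 0.158]), (np.int64(295), np.int64(228), [0.429, -0.196, 0.159]), (np.int64(303), np.int64(228), [0.438, -0.214, 0.159]), (np.int64(294), np.int64(232), [0.417, -0.198, 0.16]), (np.int64(294), np.int64(228), [0.427, -0.194, 0.162])]
TCP px 296.65338475146564 237.3463146008272
```

View pics/side3c.png

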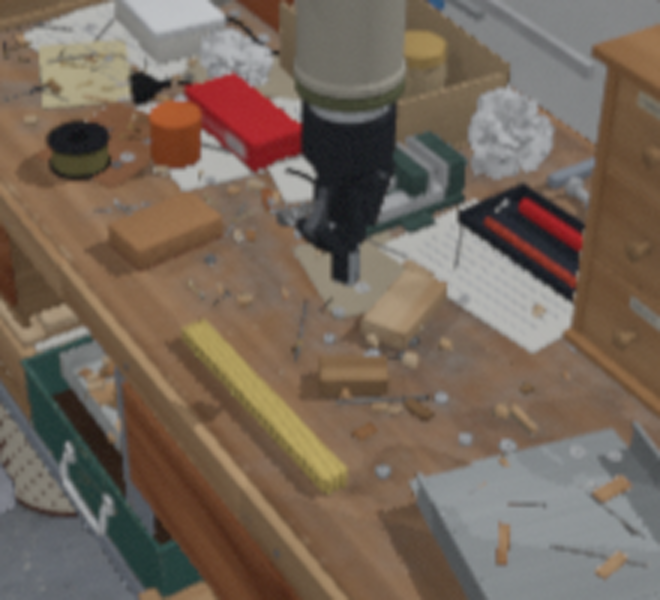

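All the cameras agree: the real tips are about 37 mm above the reported TCP z, while xy is right. I'll correct for that by aiming for a reported z of about -0.029. The short offcut is still in its original place, so raking the long one in first is clear.

```bash
python3 -c "
from h import *
goto(.5255,-.1107,.03,27.8)"
```

```text
alpha 27.0 pos [ 0.4468 -0.1968  0.0753] t 4.75 shift cm now [10.92 -4.1   4.53] dist 0.117
turn -0.015 shift cm after turn [10.98 -3.94  4.53]
```

servo_tool(
  deltas=[
    [[2.5,-1.0,0],-0.015,5],
    [[2.8,-1.0,0],0,5],
    [[2.8,-1.0,0.5],0,5],
    [[1.8,-0.6,1],0,5],
    [[0.6,-0.3,1],0,5],
    [[0,0,1],0,5],
    [[0,0,0.5],0,5],
    [[0,0,0],0,5],
    [[0,0,0],0,5],
  ],
)

```text
clock: 5.5
position: [0.5224, -0.1129, 0.0312]
ee_rot: [0.97, 0.243, -0.001, 0.003]
ft_force: [0.2, -0.5, -0.4]
grip_width: 0.585
```

```bash
cat >> h.py <<'E'
def tips():
    o=telemetry.get_obs(); p=o['position']; q=o['ee_rot']; a=2*np.arctan2(q[1],q[0])
    im,d,c=look('wrist'); W=cloud(d,c); X=np.array([np.cos(a),np.sin(a)]); Y=np.array([np.sin(a),-np.cos(a)])
    r=W[...,:2]-p[:2]; x=r@X; y=r@Y; z=W[...,2]-p[2]
    for s in (-1,1):
        m=(s*x>0)&(abs(x)<.06)&(abs(y)<.02)&(z>.02)&(z<.10)&(W[...,2]>.026)
        if m.sum(): print('finger',s,m.sum(),'x',np.percentile(x[m],[2,98]).round(4),'y',np.percentile(y[m],[2,98]).round(4),'zmin world',np.percentile(W[...,2][m],1).round(4),'off',np.percentile(z[m],1).round(4))
E
python3 -c "
from h import *
goto(.5255,-.1107,-.028,27.8)
tips();blocks('wrist')"
```

```text
alpha 28.2 pos [ 0.5224 -0.1129  0.0312] t 5.5 shift cm now [ 0.38 -0.04  5.92] dist 0.004
turn 0.006 shift cm after turn [ 0.38 -0.05  5.92]
finger -1 7660 x [-0.0568 -0.0251] y [-0.0136  0.0096] zmin world 0.0759 off 0.0447
finger 1 7723 x [0.0246 0.0564] y [-0.0137  0.0095] zmin world 0.0758 off 0.0446
3423 ctr [ 0.4511 -0.2001] size [38. 54.] axis 149.6 z 0.017 tray ctr -0.2431 -0.0964 corners [[-233.0, -128.0], [-217.0, -76.0], [-253.0, -65.0], [-269.0, -116.0]]
729 ctr [ 0.532 -0.132] size [70.  3.] axis 27.3 z 0.016 tray ctr -0.3276 -0.0328 corners [[-306.0, -61.0], [-304.0, -58.0], [-349.0, -5.0], [-352.0, -7.0]]
3861 ctr [ 0.5437 -0.1527] size [79. 42.] axis 27.9 z 0.019 tray ctr -0.3101 -0.0168 corners [[-300.0, -60.0], [-268.0, -33.0], [-320.0, 27.0], [-352.0, -1.0]]
```

servo_tool(
  deltas=[
    [[0.3,0,2.0],0,5],
    [[0,0,2.0],0,5],
    [[0,0,1.2],0,5],
    [[0,0,0.4],0,5],
    [[0,0,0],0,5],
    [[0,0,0],0,5],
  ],
)

```text
clock: 6.1
position: [0.5271, -0.1151, -0.0222]
ee_rot: [0.971, 0.241, 0.003, 0.003]
ft_force: [0.2, 0.1, 0.8]
grip_width: 0.589
```

```bash
python3 -c "
from h import *
goto(.5255,-.1107,-.035,27.8)
tips()"
```

```text
alpha 27.9 pos [ 0.5271 -0.1151 -0.0222] t 6.1 shift cm now [ 0.06 -0.46  1.28] dist 0.005
turn 0.001 shift cm after turn [ 0.06 -0.46  1.28]
finger -1 7545 x [-0.0576 -0.0256] y [-0.0138  0.0093] zmin world 0.0277 off 0.0499
finger 1 7468 x [0.0241 0.0558] y [-0.014   0.0092] zmin world 0.0277 off 0.0499
```

servo_tool(
  deltas=[
    [[0,-0.3,0.6],0,5],
    [[0,0,0.5],0,5],
    [[0,0,0.1],0,5],
    [[0,0,0],0,5],
    [[0,0.3,0],0,5],
    [[0,0.4,0],0,5],
    [[0,0.4,0],0,5],
    [[0,0.4,0],0,5],
    [[0,0.5,0],0,5],
    [[0,0.6,0],0,5],
  ],
)

```text
clock: 6.98
position: [0.5409, -0.1363, -0.0323]
ee_rot: [0.97, 0.241, 0.005, 0.003]
ft_force: [0.6, -0.7, -0.3]
grip_width: 0.589
```

```bash
python3 -c "
from h import *
goto(.55,-.16,-.035,27.8)
blocks('wrist')"
```

```text
alpha 27.9 pos [ 0.5409 -0.1363 -0.0323] t 6.98 shift cm now [-0.31  2.52  0.27] dist 0.025
turn 0.003 shift cm after turn [-0.3   2.52  0.27]
6937 ctr [ 0.4489 -0.1987] size [37. 48.] axis 150.7 z 0.017 tray ctr -0.244 -0.0988 corners [[-233.0, -127.0], [-219.0, -81.0], [-255.0, -70.0], [-269.0, -117.0]]
6957 ctr [ 0.5542 -0.1624] size [63. 41.] axis 26.4 z 0.019 tray ctr -0.303 -0.0044 corners [[-299.0, -42.0], [-267.0, -16.0], [-307.0, 33.0], [-339.0, 7.0]]
```

servo_tool(
  deltas=[
    [[0,0.7,0.1],0.03,5],
    [[0,0.8,0.1],0.045,5],
    [[0,0.8,0.05],0.045,5],
    [[0,0.8,0],0.045,5],
    [[0,0.8,0],0.045,5],
    [[0,0.8,0],0.045,5],
    [[0,0.8,0],0.045,5],
    [[0,0.6,0],0.04,5],
  ],
)

```text
clock: 7.7
position: [0.5642, -0.2012, -0.0348]
ee_rot: [0.998, 0.056, 0.006, 0.003]
ft_force: [-0.6, 0.4, 1.2]
grip_width: 0.582
```

```bash
python3 -c "
from h import *
goto(.52,-.3,-.035,-13)
blocks('wrist');blocks('top')"
```

```text
alpha 6.5 pos [ 0.5642 -0.2012 -0.0348] t 7.7 shift cm now [-5.5   9.32  0.02] dist 0.108
turn 0.34 shift cm after turn [-2.09 10.62  0.02]
8349 ctr [ 0.4562 -0.203 ] size [37. 55.] axis 149.5 z 0.017 tray ctr -0.2414 -0.0907 corners [[-232.0, -123.0], [-216.0, -70.0], [-251.0, -59.0], [-267.0, -112.0]]
7531 ctr [ 0.5667 -0.2297] size [62. 39.] axis 5.7 z 0.019 tray ctr -0.2401 0.0229 corners [[-249.0, -13.0], [-212.0, -0.0], [-231.0, 58.0], [-268.0, 46.0]]
397 ctr [ 0.5674 -0.2371] size [93. 46.] axis 4.7 z 0.018 tray ctr -0.233 0.0253 corners [[-241.0, -26.0], [-197.0, -12.0], [-225.0, 76.0], [-269.0, 63.0]]
236 ctr [ 0.452  -0.2026] size [36. 61.] axis 148.0 z 0.016 tray ctr -0.2409 -0.095 corners [[-234.0, -130.0], [-214.0, -72.0], [-248.0, -60.0], [-268.0, -118.0]]
```

servo_tool(
  deltas=[
    [[0,0.7,0],0.03,5],
    [[0,0.9,0],0.04,5],
    [[0,0.9,0],0.04,5],
    [[0,0.9,0],0.04,5],
    [[0,0.9,0],0.04,5],
    [[0,0.9,0],0.04,5],
    [[0,0.8,0],0.03,5],
    [[0,0.6,0],0.02,5],
  ],
)

```text
clock: 8.47
position: [0.5627, -0.2729, -0.0348]
ee_rot: [0.995, -0.096, 0.006, 0.002]
ft_force: [0.1, -0.6, 1.2]
grip_width: 0.584
```

```bash
python3 -c "
from h import *
goto(.52,-.3,-.035,-13)
blocks('top')"
```

```text
alpha -11.1 pos [ 0.5627 -0.2729 -0.0348] t 8.47 shift cm now [-3.67  3.48  0.02] dist 0.051
turn 0.034 shift cm after turn [-3.55  3.6   0.02]
448 ctr [ 0.5554 -0.3054] size [48. 91.] axis 170.1 z 0.018 tray ctr -0.1638 0.0289 corners [[-137.0, -15.0], [-142.0, 76.0], [-190.0, 73.0], [-185.0, -18.0]]
219 ctr [ 0.4526 -0.2029] size [35. 60.] axis 150.1 z 0.016 tray ctr -0.2407 -0.0943 corners [[-233.0, -128.0], [-215.0, -71.0], [-249.0, -61.0], [-266.0, -118.0]]
```

servo_tool(
  deltas=[
    [[0,0.8,0],0.02,5],
    [[0,1.0,-0.05],0.01,5],
    [[0,1.0,-0.05],0,5],
    [[0,1.0,-0.05],0,5],
    [[0,1.0,-0.05],0,5],
    [[0,1.0,0],0,5],
    [[0,1.0,0],0,5],
    [[0,1.0,0],0,5],
    [[0,1.0,0],0,5],
    [[0,1.0,0],0,5],
    [[0,0.8,0],0,5],
    [[0,0.5,0],0,5],
  ],
)

```text
clock: 9.52
position: [0.5341, -0.3939, -0.0323]
ee_rot: [0.994, -0.114, 0.006, 0.002]
ft_force: [-0.3, 0.3, -0.4]
grip_width: 0.587
```

```bash
python3 -c "
from h import *
goto(.52,-.3,-.033,-13)
blocks('top')"
```

```text
alpha -13.0 pos [ 0.5341 -0.3939 -0.0323] t 9.52 shift cm now [-3.5  -8.83  0.07] dist 0.095
turn -0.001 shift cm after turn [-3.49 -8.84  0.07]
230 ctr [ 0.4525 -0.2022] size [37. 60.] axis 149.1 z 0.016 tray ctr -0.2414 -0.0946 corners [[-233.0, -129.0], [-215.0, -72.0], [-249.0, -60.0], [-268.0, -118.0]]
438 ctr [ 0.5256 -0.4269] size [44. 92.] axis 166.2 z 0.021 tray ctr -0.0387 0.027 corners [[-17.0, -19.0], [-16.0, 72.0], [-60.0, 73.0], [-61.0, -18.0]]
```

servo_tool(
  deltas=[
    [[0,0.7,0],0,5],
    [[0,1.0,0],0,5],
    [[0,1.0,0],0,5],
    [[0,1.0,0],0,5],
    [[0,1.0,0],0,5],
    [[0,1.0,0],0,5],
    [[0,0.8,0],0,5],
    [[0,0.4,0],0,5],
    [[0,0,0],0,5],
    [[0,-1,0],0,5],
    [[0,-1.5,0],0,5],
    [[0,-1,-1],0,5],
  ],
)

```text
clock: 10.57
position: [0.5217, -0.4348, -0.0242]
ee_rot: [0.993, -0.116, 0.004, 0.002]
ft_force: [-0.1, 1.2, -0.3]
grip_width: 0.584
```

servo_tool(
  deltas=[
    [[0,-1,-3],0,0],
    [[0,-1,-3],0,0],
    [[0,-2,-3],0,0],
    [[0,-2,-1],0,0],
  ],
)

```text
clock: 10.9
position: [0.5345, -0.3692, 0.0795]
ee_rot: [0.993, -0.115, 0.003, 0.0]
ft_force: [0.8, 0.3, 0.3]
grip_width: 0.021
```

```bash
python3 -c "
from h import *
goto(.405,-.176,.05,60)
blocks('top')"
```

```text
alpha -13.2 pos [ 0.5345 -0.3692  0.0795] t 10.9 shift cm now [-17.03 -15.84   2.95] dist 0.233
turn -1.278 shift cm after turn [ 10.26 -20.88   2.95]
228 ctr [ 0.4518 -0.2027] size [36. 61.] axis 151.2 z 0.016 tray ctr -0.2407 -0.0951 corners [[-232.0, -129.0], [-215.0, -71.0], [-250.0, -61.0], [-267.0, -120.0]]
499 ctr [ 0.5079 -0.5018] size [43. 91.] axis 167.0 z 0.021 tray ctr 0.0384 0.0266 corners [[60.0, -19.0], [60.0, 72.0], [17.0, 72.0], [17.0, -19.0]]
```

The long offcut lies flat in the tray, deep in (x_t 17 to 60 mm, y_t -19 to 72 mm). Now the short one: I'll push it along its length, this time at the true height.

servo_tool(
  deltas=[
    [[0,0,0],-0.11,0],
    [[0,0,0],-0.12,0],
    [[0,0,0],-0.12,0],
    [[0,0,0],-0.12,0],
    [[0,0,0],-0.12,0],
    [[0,0,0],-0.12,0],
    [[0,0,0],-0.12,0],
    [[0,0,0],-0.12,0],
    [[0,0,0],-0.12,0],
    [[0,0,0],-0.12,0],
    [[0,0,0],-0.08,0],
    [[0,0,0],0,0],
  ],
)

```text
clock: 11.95
position: [0.5465, -0.3444, 0.0888]
ee_rot: [0.851, 0.526, 0.009, 0.002]
ft_force: [0.3, 0.4, 0.7]
grip_width: 0.002
```

```bash
python3 -c "
from h import *
goto(.404,-.176,.05,60)"
```

```text
alpha 63.4 pos [ 0.5465 -0.3444  0.0888] t 11.95 shift cm now [  8.68 -20.28   3.88] dist 0.221
turn 0.06 shift cm after turn [  7.46 -20.76   3.88]
```

servo_tool(
  deltas=[
    [[0,0,0],0.055,0],
    [[1.1,-3.0,0],0,0],
    [[1.2,-3.4,0],0,0],
    [[1.2,-3.4,0],0,0],
    [[1.2,-3.4,0.5],0,0],
    [[1.1,-3.2,0.7],0,0],
    [[0.8,-2.2,1],0,0],
    [[0.3,-1,1],0,0],
    [[0,0,0.5],0,0],
    [[0,0,0],0,0],
  ],
)

```text
clock: 12.78
position: [0.4071, -0.1717, 0.0487]
ee_rot: [0.87, 0.492, 0.011, 0.0]
ft_force: [-0.5, -0.9, 0.4]
grip_width: -0.002
```

```bash
python3 -c "
from h import *
goto(.404,-.176,-.029,60)"
```

```text
alpha 59.0 pos [ 0.4071 -0.1717  0.0487] t 12.78 shift cm now [-0.53 -0.05  7.77] dist 0.005
turn -0.017 shift cm after turn [-0.53 -0.05  7.77]
```

servo_tool(
  deltas=[
    [[-0.4,-0.2,2.0],-0.01,0],
    [[0,0,2.4],0,0],
    [[0,0,1.8],0,0],
    [[0,0,0.6],0,0],
    [[0,0,0.2],0,0],
    [[0,0,0],0,0],
    [[0,0,0],0,0],
  ],
)

```text
clock: 13.37
position: [0.4118, -0.1778, -0.0193]
ee_rot: [0.87, 0.493, 0.013, 0.004]
ft_force: [0.4, -0.5, -0.8]
grip_width: 0.002
```

```bash
python3 -c "
from h import *
goto(.404,-.176,-.029,60)
goto(.468,-.211,-.029,60)
blocks('top')"
```

```text
alpha 59.0 pos [ 0.4118 -0.1778 -0.0193] t 13.37 shift cm now [-0.25 -0.76  0.97] dist 0.008
turn -0.017 shift cm after turn [-0.23 -0.76  0.97]
alpha 59.0 pos [ 0.4118 -0.1778 -0.0193] t 13.37 shift cm now [0.04 6.53 0.97] dist 0.065
turn -0.017 shift cm after turn [-0.07  6.53  0.97]
494 ctr [ 0.5084 -0.502 ] size [43. 93.] axis 166.9 z 0.021 tray ctr 0.0384 0.0271 corners [[60.0, -19.0], [60.0, 73.0], [17.0, 73.0], [17.0, -19.0]]
```

servo_tool(
  deltas=[
    [[-0.1,-0.6,0.2],-0.01,0],
    [[0,0,0.4],0,0],
    [[0,0,0.3],0,0],
    [[0,0,0],0,0],
    [[0,0.3,0],0,0],
    [[0,0.4,0],0,0],
    [[0,0.5,0],0,0],
    [[0,0.6,0],0,0],
    [[0,0.6,0],0,0],
    [[0,0.7,0],0,0],
    [[0,0.7,0],0,0],
    [[0,0.5,0],0,0],
  ],
)

```text
clock: 14.42
position: [0.4492, -0.1992, -0.0254]
ee_rot: [0.867, 0.498, 0.016, 0.005]
ft_force: [-1.2, 1.0, 1.3]
grip_width: -0.001
```

```bash
python3 -c "
from h import *
goto(.468,-.211,-.029,60)
blocks('wrist')"
```

```text
alpha 59.7 pos [ 0.4492 -0.1992 -0.0254] t 14.42 shift cm now [-0.06  2.22  0.36] dist 0.022
turn -0.005 shift cm after turn [-0.08  2.22  0.36]
346 ctr [ 0.4894 -0.2243] size [ 7. 23.] axis 149.5 z 0.017 tray ctr -0.2281 -0.0536 corners [[-228.0, -66.0], [-221.0, -44.0], [-228.0, -42.0], [-235.0, -64.0]]
```

servo_tool(
  deltas=[
    [[0,0.5,0.1],0,0],
    [[0,0.6,0.1],0,0],
    [[0,0.6,0],0,0],
    [[0,0.3,0],0,0],
    [[0,0,0],0,0],
    [[0,-1,0],0,0],
    [[0,-1.5,0],0,0],
    [[0,-0.5,-2],0,3],
    [[0,0,-3],0.1,3],
    [[0,0,-3],0.12,3],
    [[0,0,-1],0.12,3],
    [[0,0,0],0.12,3],
  ],
)

```text
clock: 15.47
position: [0.4317, -0.1931, 0.0624]
ee_rot: [0.96, 0.28, 0.013, -0.001]
ft_force: [0.3, 0.4, -1.3]
grip_width: 0.356
```

servo_tool(
  deltas=[
    [[0,0,0],0.12,3],
    [[0,0,0],0.12,3],
    [[0,0,0],0.12,3],
    [[0,0,0],0.12,3],
    [[0,0,0],0.12,3],
    [[0,0,0],0.1,3],
    [[0,0,0],0,3],
  ],
)

```text
clock: 16.05
position: [0.4262, -0.189, 0.0624]
ee_rot: [0.996, -0.084, 0.012, -0.009]
ft_force: [-0.1, -0.1, -0.6]
grip_width: 0.35
```

```bash
python3 -c "
from h import *
goto(.51,-.17,.03,-13)
blocks('wrist');blocks('top')"
```

```text
alpha -9.7 pos [ 0.4262 -0.189   0.0624] t 16.05 shift cm now [ 7.94 -3.28  3.24] dist 0.086
turn 0.058 shift cm after turn [ 7.74 -3.74  3.24]
3387 ctr [ 0.5037 -0.2308] size [35. 61.] axis 150.2 z 0.017 tray ctr -0.2249 -0.0383 corners [[-217.0, -73.0], [-199.0, -14.0], [-233.0, -4.0], [-251.0, -62.0]]
227 ctr [ 0.5028 -0.231 ] size [37. 59.] axis 149.1 z 0.016 tray ctr -0.2245 -0.039 corners [[-216.0, -73.0], [-198.0, -17.0], [-233.0, -5.0], [-252.0, -62.0]]
498 ctr [ 0.508  -0.5019] size [43. 92.] axis 167.0 z 0.021 tray ctr 0.0384 0.0267 corners [[60.0, -19.0], [60.0, 73.0], [17.0, 73.0], [17.0, -19.0]]
```

servo_tool(
  deltas=[
    [[2.0,-0.6,0],0.05,3],
    [[2.4,-0.7,0],0,3],
    [[2.2,-0.7,0.8],0,3],
    [[1.0,-0.3,1.0],0,3],
    [[0,0,1],0,3],
    [[0,0,0],0,3],
    [[0,0,0],0,3],
  ],
)

```text
clock: 16.73
position: [0.5066, -0.1791, 0.0346]
ee_rot: [0.995, -0.094, 0.012, -0.01]
ft_force: [0.4, 0.1, -0.4]
grip_width: 0.352
```

```bash
python3 -c "
from h import *
goto(.511,-.182,-.031,-13)
tips()"
```

```text
alpha -10.8 pos [ 0.5066 -0.1791  0.0346] t 16.73 shift cm now [0.49 0.2  6.56] dist 0.005
turn 0.038 shift cm after turn [0.5  0.19 6.56]
finger -1 7746 x [-0.0515 -0.0163] y [-0.0108  0.0129] zmin world 0.0782 off 0.0435
finger 1 7271 x [0.0133 0.0463] y [-0.0109  0.0125] zmin world 0.0785 off 0.0439
```

servo_tool(
  deltas=[
    [[0.4,-0.2,2.0],0.035,3],
    [[0,0,2.0],0,3],
    [[0,0,1.4],0,3],
    [[0,0,0.4],0,3],
    [[0,0,0.2],0,3],
    [[0,0,0],0,3],
    [[0,0,0],0,3],
  ],
)

```text
clock: 17.37
position: [0.5102, -0.1786, -0.0222]
ee_rot: [0.993, -0.113, 0.014, -0.011]
ft_force: [0.6, -0.2, 0.1]
grip_width: 0.35
```

```bash
python3 -c "
from h import *
goto(.511,-.182,-.034,-13)"
```

```text
alpha -13.0 pos [ 0.5102 -0.1786 -0.0222] t 17.37 shift cm now [0.15 0.31 1.18] dist 0.003
turn 0.001 shift cm after turn [0.15 0.31 1.18]
```

servo_tool(
  deltas=[
    [[0,0,0.5],0,3],
    [[0,0,0.5],0,3],
    [[0,0,0.1],0,3],
    [[0,0.3,0],0,3],
    [[0,0.4,0],0,3],
    [[0,0.5,0],0,3],
    [[0,0.5,0],0,3],
    [[0,0.6,0],0,3],
    [[0,0.6,0],0,3],
    [[0,0.7,0],0,3],
    [[0,0.7,0],0,3],
    [[0,0.5,0],0,3],
  ],
)

```text
clock: 18.37
position: [0.5005, -0.2304, -0.0327]
ee_rot: [0.993, -0.112, 0.017, -0.011]
ft_force: [-0.2, -0.2, 0.5]
grip_width: 0.353
```

```bash
python3 -c "
from h import *
goto(.511,-.182,-.034,-13)
blocks('top')"
```

```text
alpha -12.9 pos [ 0.5005 -0.2304 -0.0327] t 18.37 shift cm now [-0.06 -4.95  0.13] dist 0.05
turn 0.001 shift cm after turn [-0.07 -4.95  0.13]
228 ctr [ 0.5012 -0.2618] size [36. 61.] axis 167.9 z 0.016 tray ctr -0.1941 -0.0337 corners [[-176.0, -64.0], [-177.0, -3.0], [-213.0, -3.0], [-212.0, -65.0]]
502 ctr [ 0.5083 -0.5019] size [43. 92.] axis 167.0 z 0.021 tray ctr 0.0384 0.0269 corners [[60.0, -19.0], [60.0, 73.0], [17.0, 73.0], [17.0, -19.0]]
```

servo_tool(
  deltas=[
    [[0,0.8,0],0,3],
    [[0,1.0,0],0,3],
    [[0,1.0,-0.05],0,3],
    [[0,1.0,-0.05],0,3],
    [[0,1.0,0],0,3],
    [[0,1.0,0],0,3],
    [[0,1.0,0],0,3],
    [[0,1.0,0],0,3],
    [[0,1.0,0],0,3],
    [[0,1.0,0],0,3],
    [[0,0.8,0],0,3],
    [[0,0.5,0],0,3],
  ],
)

```text
clock: 19.42
position: [0.472, -0.3517, -0.0348]
ee_rot: [0.993, -0.113, 0.017, -0.011]
ft_force: [1.7, 2.7, 3.2]
grip_width: 0.353
```

```bash
python3 -c "
from h import *
goto(.511,-.182,-.034,-13)
blocks('top')"
```

```text
alpha -13.0 pos [ 0.472  -0.3517 -0.0348] t 19.42 shift cm now [ -0.02 -17.42  -0.08] dist 0.174
turn -0.0 shift cm after turn [ -0.02 -17.42  -0.08]
496 ctr [ 0.5082 -0.5019] size [43. 91.] axis 167.0 z 0.021 tray ctr 0.0384 0.0269 corners [[60.0, -19.0], [60.0, 72.0], [17.0, 72.0], [17.0, -19.0]]
217 ctr [ 0.4711 -0.3841] size [33. 61.] axis 163.8 z 0.019 tray ctr -0.0681 -0.0357 corners [[-54.0, -67.0], [-50.0, -6.0], [-83.0, -5.0], [-86.0, -65.0]]
```

servo_tool(
  deltas=[
    [[0,0.2,-0.2],0,3],
    [[0,0.6,-0.1],0,3],
    [[0,0.8,0],0,3],
    [[0,0.8,0],0,3],
    [[0,0.8,0],0,3],
    [[0,0.5,0],0,3],
    [[0,0,0],0,3],
    [[0,-1,0],0,3],
    [[0,-1.5,0],0,3],
    [[0,-1,-1],0,3],
    [[0,-1,-3],0,3],
    [[0,-1,-3],0,3],
  ],
)

```text
clock: 20.47
position: [0.4687, -0.3341, 0.034]
ee_rot: [0.993, -0.115, 0.011, -0.013]
ft_force: [0.5, -0.7, 0.1]
grip_width: 0.355
```

servo_tool(
  deltas=[
    [[0,-2,-3],0,3],
    [[0,-3,-3],0,3],
    [[0,-3,-1],0,3],
    [[0,-3,0],0,3],
    [[0,-3,0],0,3],
    [[0,0,0],0,3],
    [[0,0,0],0,3],
  ],
)

```text
clock: 21.05
position: [0.5032, -0.1855, 0.1166]
ee_rot: [0.994, -0.111, 0.016, -0.014]
ft_force: [0.3, -0.3, 0.4]
grip_width: 0.349
```

```bash
python3 -c "
from h import *
goto(.511,-.182,.1,-13)
blocks('top','top9.png')
im=cv2.imread('pics/top9.png')[130:340,130:450]; cv2.imwrite('pics/top9c.png',cv2.resize(im,None,fx=2.4,fy=2.4,interpolation=2))
f=np.load('t0.npz'); c=eyes.calibration('top'); W0=cloud(f['d'],c); im,d,_=look('top'); W=cloud(d,c)
for n,b in dict(sand=(.34,.47,.03,.13,.02,.04),rule=(.34,.385,-.33,-.05,.008,.03)).items():
    for w in (W0,W): P=w[pts_in(w,*b)]; print(n,len(P),cv2.minAreaRect(np.float32(P[:,:2]*1000)))
"
```

```text
alpha -12.7 pos [ 0.5032 -0.1855  0.1166] t 21.05 shift cm now [ 0.69 -0.52  1.66] dist 0.009
turn 0.004 shift cm after turn [ 0.68 -0.52  1.66]
500 ctr [ 0.5083 -0.502 ] size [43. 92.] axis 167.0 z 0.021 tray ctr 0.0384 0.027 corners [[60.0, -19.0], [60.0, 73.0], [17.0, 73.0], [17.0, -19.0]]
254 ctr [ 0.4629 -0.4225] size [34. 61.] axis 168.3 z 0.019 tray ctr -0.0289 -0.035 corners [[-11.0, -65.0], [-13.0, -4.0], [-47.0, -5.0], [-45.0, -66.0]]
sand 589 ((412.09912109375, 76.27816009521484), (101.1729736328125, 60.495182037353516), 4.380905628204346)
sand 579 ((412.0251770019531, 76.91661071777344), (101.3104248046875, 60.19803237915039), 5.814465522766113)
rule 723 ((366.4617919921875, -189.33140563964844), (26.907583236694336, 237.48207092285156), 0.9846319556236267)
rule 719 ((366.3241882324219, -189.0953369140625), (26.720970153808594, 238.0262451171875), 1.3732426166534424)
```

View pics/top9c.png

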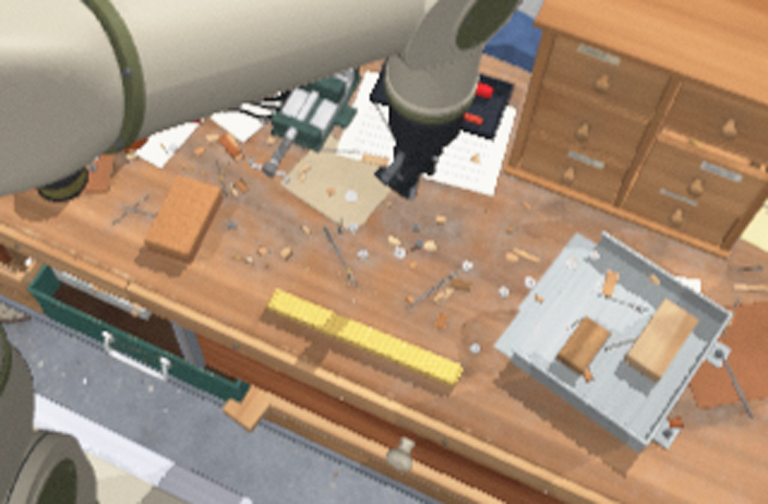

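Both offcuts lie flat well inside the tray, at (583,345) and (660,338) in the crop. The rule and sanding block haven't moved, and the gripper is clear. Handing in.

```bash
python3 -c "
from h import *
print(order.hand_in())"
```

```text
the job is handed in; nothing more can be done
None
```

I swept both offcuts into the tray with two-finger pushes and handed the job in at about 21 s of the 58 s allowed. The hand-in gave no verdict.

**Last checks (top camera), in tray coordinates:**

| Offcut | x (mm) | y (mm) | Top height (mm) |
|---|---|---|---|
| Long | 17 to 60 | -19 to 73 | about 21 |
| Short | -47 to -11 | -66 to -4 | about 19 |

- **Offcuts:** both are well inside the limits, and the top heights show them flat on the tray floor.
- **Bystanders:** the sanding block and rule are within 1 mm of where they started. I did not re-measure the tin (hidden by the arm) or the reel (partly hidden), but no push went near them.
- **Forces:** the wrist force readings stayed below about 5 N, but I only saw them at the end of each move.

**One disagreement:** the reported TCP height did not match the cameras. The wrist and side cameras put the fingertips about 37 mm higher than reported, and 44 mm higher with the fingers part open. Because of this my first push passed over the short offcut without touching it. I allowed for the difference in every later move.

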